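Shift the thread winder into third gear

ROBOT

A 7-joint arm with a two-finger parallel gripper is mounted at the origin on the work surface. World frame = base frame: x ahead of the robot, y to its left, z up, the work surface at z = 0. Lengths are in m, angles in rad, forces in N, time in s.
With the tool pointing down it reaches from about 0.35 to 0.9 m from the base axis. Payload 8.1 kg.
Tool frame: the origin (TCP) lies on the centre line of the jaws, within the pads' length; the fingertips stand 17 mm ahead of it and the grasp point (between the pads) lies 2 mm behind it; z points along the fingers, y is the direction in which the jaws open and shut (so a half turn about z gives the same grasp; the last joint's range is limited). The gripper opens to 92 mm and grips with 3 to 60 N. Pads are 19 mm wide; open, the fingers measure 130 mm over their backs; the gripper's body (75 mm by 190 mm) begins 47 mm behind the grasp point.
Start: joints at [-0.103, 0.434, 0.025, 1.573, -0.012, 1.134, -0.075], TCP at [0.625, -0, 0.244] pointing down, gripper open.
Joint ranges: [-2.62, 2.62], [-0.44, 2.09], [-1.27, 1.32], [0.08, 2.57], [-1.32, 4.46], [0.12, 2], [-2.74, 2.74]. Speed limits (rad/s): [2.22, 2.22, 3.01, 3.01, 3.14, 3.14, 3.14].

INTERFACE

Orientations are given as a rotation vector (axis times angle).
In Python, from cell import arm, imaging, job gives the robot as it stands.
- The arm moves only by the tool jog_arm, never from a script. Its argument "moves" is a list of rows, each an object with "fingers": the closure, from -1 (fully open) to 1 (shut); "xyz": the shift along the tool's x, y, z in cm, a list of three; "angular": the turn, a rotation vector about the tool's x, y, z in rad, a list of three. In form: [{"fingers": fingers, "xyz": [dx, dy, dz], "angular": [ax, ay, az]}, ...]. A call has 1 to 12 rows; each row is the pose to reach, as a shift and turn from the pose commanded when the call began, along the tool's axes at that moment; what a row does not reach only later rows make up. A row lasts 1/8 s, in which the tool goes at most 62.5 mm and 10.7 degrees, less where a joint would pass 70% of its speed; a pose out of reach is approached as far as the arm can. A call with a gripper value outside its range is refused whole. The fingers move at their own pace and stop on an object; "grip_force" is the grip in N (left out, the last holds). Time passes only in rows, so rows that repeat a pose let the fingers close. It gives the time, the measured TCP pose, the force and the opening at its end, in the units of the state.
- arm.observe(): the state, without advancing time (a new reading comes with each control period).
- imaging.get_image(name): name is "scene" or "side" or "wrist"; returns the picture (480x640x3 uint8, red, green, blue); there is no depth.
- imaging.camera_params(name): a dict with "fx", "fy", "cx", "cy" (pixels), "rvec" (rotation vector, rad) and "tvec" (3), from world to camera coordinates, as OpenCV has them; the wrist camera has in their place "hand_eye" (4x4, takes a point from camera to tool coordinates, whose origin is the TCP and whose axes are the flange's). Camera axes: x right, y down, z forward; pixel columns grow to the right and rows downward; lengths in m; the calibration is good to about 2 mm. A picture is of the moment at which its call begins: read the wrist's pose just before it. camera_params takes no time and is no camera call.
- job.sign_off(): hands the job in, once; it reports no verdict.
The state is a dict: "clock": time; "joints": joint angles; "dq": joint speeds; "joint_efforts": joint torques, N m; "position": TCP position; "ee_rot": TCP orientation; "force": force on the tool from outside, world axes, zero at the start; "ft_torque": the same for the moment, N m; "width": opening from 0.0 (shut) to 1.0 (fully open).
Only numpy, scipy, OpenCV 4.12 (cv2) and the standard library are available. Lean on these libraries where they do the work, as an engineer would, in place of code of your own. Each camera call takes 0.05 s, during which the arm holds its last target. There are 200 camera calls.

TASK

Shift the bead-thread winder into third gear: push its gate lever with the closed fingers out of the middle parking slot, along the cross slot and then fully home into the slot that is marked by the tablet with three studs. Only push the lever, do not pull it up, and leave the tumbler, spool, jar and cup standing where they are; finish with the lever let go.

Things in the scene. Friction and masses are not known exactly. Their poses are not given: they have to be found in the camera images.
- winder: bench-top thread winder, fixed to the table, grey housing. Origin on the table under the middle of the gate; x runs from the gate plate's near to its far edge, y towards the winding head (bobbin on a headstock, y=80 to 260 mm, top 150 mm above the table), z up. The aluminium gate plate is 156 mm (x) by 160 mm (y). The lever pivots 20 mm above the table at x=y=0.
- gate_center (a point): middle of the gate plate's top, 90 mm above the table, axes like the winder's. Slots 16 mm wide with solid walls: cross slot along y at x=0, y=-38 to 38 mm; from each of its ends two gear slots, centred on y=+30 and y=-30 mm, run to x=+30 and x=-30 mm; a middle parking slot at y=0 runs to x=-30 mm only. At either end of the cross slot the lever lines up with the gear slots.
- knob (a point): centre of the lever's black knob, a cylinder 28 mm in diameter, 44 mm high, 135 mm from the pivot along a 10 mm steel shaft (the point's z). Upright, this centre is 155 mm above the table, the knob's top 177 mm. Fully home in a gear slot it is about 42 mm in x and 53 mm in y from the gate's centre, 135 mm above the table.
- lever_fore (a joint): lean of the lever along winder x, rad: 0 upright (in the cross slot), positive towards winder +x. About 0.32 fully home in the slots on the +x side, -0.32 on the -x side; starts at -0.33 to -0.22 in the parking slot. Stays where it is left; about 1.5 N at the knob moves it.
- lever_side (a joint): lean of the lever along winder y, rad: 0 in the middle, positive towards winder +y. About 0.43 at the +y end of the cross slot, -0.43 at the -y end. Stays where it is left; about 1.5 N at the knob moves it.
- lever_lift (a joint): how far the lever is pulled up along its own shaft, m: 0 seated, at most 0.015. A spring holds it down with 8 N and more; it must stay seated.
- tablet3: white marking tablet, 36 mm (x) by 42 mm (y), 4 mm thick, with three dark studs 11 mm in diameter in a triangle; fixed on the gate plate beyond the end of the gear slot it marks, 55 mm in x and 30 mm in y from the gate's centre. Origin under its centre, axes like the winder's. The other gear slots' tablets have one, two and four studs; which slot has which changes.
- tumbler: loose green steel tumbler with lid, 74 mm in diameter, 160 mm high, standing on the table to the right (-y) of the winder. Origin at the centre of its underside.
- spool: loose thread spool with wooden flanges, 36 mm in diameter, 42 mm high, standing on the table to the right (-y) of the winder. Origin at the centre of its underside.
- beadjar: loose low glass bead jar with white lid, 72 mm in diameter, 55 mm high, standing on the table beyond (+x) the winder. Origin at the centre of its underside.
- papercup: loose brown paper cup, 72 mm in diameter, 90 mm high, standing on the table beyond (+x) the winder towards its winding head. Origin at the centre of its underside.

How it is judged:
On the way:
1. the lever comes out of the parking slot into the cross slot (value of joint lever_fore above -0.1 rad and value of joint lever_side between -0.3 and 0.3 rad), for 0.02 s.
At the end, for the whole second after the job is handed in: the lever stands at rest in the gear slot marked by the three-stud tablet, leaning at least 0.27 rad along x (0.32 is fully home) and 0.34 rad along y towards that tablet, seated (lifted less than 3 mm) (((x of tablet3 in the frame of winder above 0.02 m and y of tablet3 in the frame of winder above 0.01 m and value of joint lever_fore above 0.27 rad and value of joint lever_side above 0.34 rad) or (x of tablet3 in the frame of winder above 0.02 m and y of tablet3 in the frame of winder below -0.01 m and value of joint lever_fore above 0.27 rad and value of joint lever_side below -0.34 rad) or (x of tablet3 in the frame of winder below -0.02 m and y of tablet3 in the frame of winder above 0.01 m and value of joint lever_fore below -0.27 rad and value of joint lever_side above 0.34 rad) or (x of tablet3 in the frame of winder below -0.02 m and y of tablet3 in the frame of winder below -0.01 m and value of joint lever_fore below -0.27 rad and value of joint lever_side below -0.34 rad)) and value of joint lever_lift below 0.003 m and velocity of joint lever_fore between -0.1 and 0.1 rad/s and velocity of joint lever_side between -0.1 and 0.1 rad/s); the robot touches nothing.
It fails at once if the lever is pulled up more than 6 mm (value of joint lever_lift above 0.006 m).
It fails at once if the tumbler is moved more than 20 mm or lifted (distance of tumbler from where it was at the start of the episode above 0.02 m).
It fails at once if the spool is moved more than 20 mm or lifted (distance of spool from where it was at the start of the episode above 0.02 m).
It fails at once if the beadjar is moved more than 20 mm or lifted (distance of beadjar from where it was at the start of the episode above 0.02 m).
It fails at once if the papercup is moved more than 20 mm or lifted (distance of papercup from where it was at the start of the episode above 0.02 m).
It also fails if it takes over 48 s, if anything falls off the work surface, if the arm or the gripper's body presses on something with over 40 N, if the wrist force passes 120 N, or if a joint passes its speed limit or range.

## Working session

There is one attempt and no reset: what is moved stays moved. The work goes in short steps, Python scripts to look and compute and a tool call to move; the robot and the scene stay as the last step left them, time stands still between calls to the robot, and variables do not carry over. Pictures are saved under pics/ and viewed, about 8 in all and at most 12, crops included, and the job is handed in when it is done.

Besides the shell and the picture viewer there is one more tool, called after "Request:" as a command line: name --argument value ..., lists and objects as JSON in quotes. jog_arm: Moves the arm, as the interface text tells. Its arguments: {"type":"object","properties":{"moves":{"type":"array"},"grip_force":{"type":"number"}},"required":["moves"]}

```bash
mkdir -p pics; python3 - <<'E'
from cell import arm, imaging
import cv2
s=arm.observe(); print({k:s[k] for k in('clock','position','ee_rot','width','force')})
for n in('scene','side','wrist'):
    print(n,imaging.camera_params(n)); cv2.imwrite(f'pics/{n}1.png',imaging.get_image(n)[:,:,::-1])
E
```

```text
{'clock': 0.0, 'position': array([ 6.24508655e-01, -5.85158533e-05,  2.42942654e-01]), 'ee_rot': array([-2.22080159e+00, -2.22065659e+00,  1.92420017e-03]), 'width': 0.9981179896665787, 'force': array([-1.07573252, -0.30025626, -0.12144677])}
scene {'fx': 504.715611231121, 'fy': 504.715611231121, 'cx': 320.46782828549954, 'cy': 234.68065428422057, 'rvec': array([ 2.11754996,  0.91274016, -0.44316608]), 'tvec': array([-0.44847265, -0.20031634,  1.25172332])}
side {'fx': 509.4884436337517, 'fy': 509.4884436337517, 'cx': 322.97474324383643, 'cy': 234.96764876188007, 'rvec': array([ 2.09105875, -0.240591  ,  0.14529409]), 'tvec': array([-0.61607807,  0.1698734 ,  0.76462112])}
wrist {'fx': 359.31315782413697, 'fy': 359.31315782413697, 'cx': 321.876396111586, 'cy': 243.45363749211478, 'hand_eye': array([[-3.02352190e-04, -9.53576326e-01, -3.01151290e-01,
         8.26122662e-02],
       [ 9.99999935e-01, -3.46927871e-04,  9.45373153e-05,
        -3.90020824e-04],
       [-1.94626322e-04, -3.01151242e-01,  9.53576369e-01,
        -1.42152063e-01],
       [ 0.00000000e+00,  0.00000000e+00,  0.00000000e+00,
         1.00000000e+00]])}
```

View pics/scene1.png

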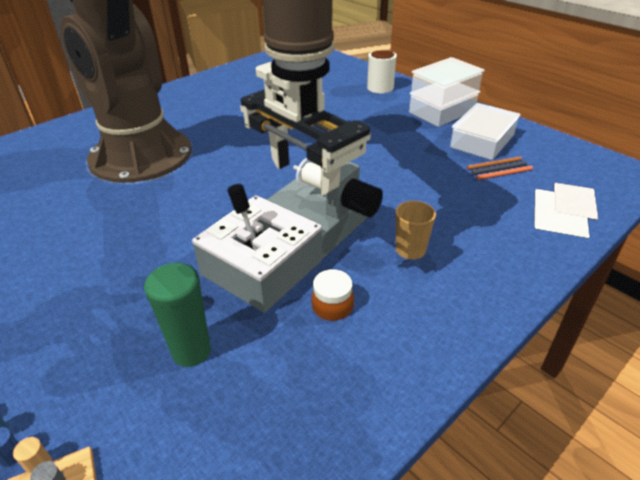

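View pics/wrist1.png

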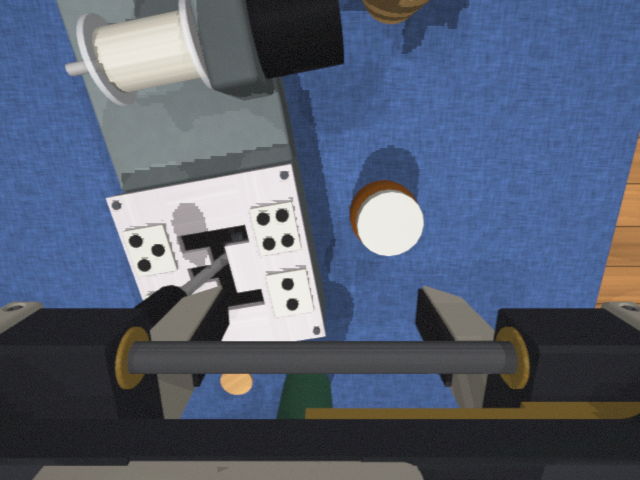

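The wrist view shows tablet 3 at (149,250), which is the -x/+y corner. Tablet 4 is at (275,230) and tablet 2 at (290,292). The plate corners are at (107,198), (291,165) and (325,335). I'll fit the winder pose and locate the knob.

```bash
cat > h.py <<'E'
import numpy as np, cv2
from scipy.spatial.transform import Rotation as R
from scipy.optimize import least_squares
from cell import arm, imaging
def cam(n,pos=None,rot=None):
    p=imaging.camera_params(n); K=np.array([[p['fx'],0,p['cx']],[0,p['fy'],p['cy']],[0,0,1]])
    if n=='wrist':
        T=np.eye(4);T[:3,:3]=R.from_rotvec(rot).as_matrix();T[:3,3]=pos
        W=np.linalg.inv(T@p['hand_eye']); return K,W[:3,:3],W[:3,3]
    return K,R.from_rotvec(p['rvec']).as_matrix(),np.array(p['tvec'])
def proj(c,P): 
    K,r,t=c; q=(np.atleast_2d(P)@r.T+t)@K.T; return q[:,:2]/q[:,2:]
def onz(c,uv,z):
    K,r,t=c; d=r.T@np.linalg.solve(K,[*uv,1]); o=-r.T@t; return o+d*(z-o[2])/d[2]
def W2w(v,P): 
    c,s=np.cos(v[2]),np.sin(v[2]); P=np.atleast_2d(np.array(P,float)); return np.c_[v[0]+c*P[:,0]-s*P[:,1],v[1]+s*P[:,0]+c*P[:,1],P[:,2]]
def knob(f,s,d=.135):
    n=np.array([np.tan(f),np.tan(s),1]);n/=np.linalg.norm(n); return n*d+[0,0,.02]
E
python3 - <<'E'
from h import *
s=arm.observe(); cw=cam('wrist',s['position'],s['ee_rot']); cs=cam('scene'); cd=cam('side')
A=[[-78,80,90],[78,80,90],[78,-80,90],[-55,30,94],[55,30,94],[55,-30,94]]
a=[[107,198],[291,165],[325,335],[149,250],[275,230],[290,292]]
B=[[-78,-80,90],[78,-80,90],[78,80,90],[-78,80,90]]; b=[[194,240],[265,279],[322,230],[255,197]]
A,B=np.array(A)/1e3,np.array(B)/1e3
f=lambda v:np.r_[(proj(cw,W2w(v,A))-a).ravel(),(proj(cs,W2w(v,B))-b).ravel()]
r=least_squares(f,[.55,.0,.15]); v=r.x; print(v,r.fun.round(1)); np.save('v.npy',v)
for fo in(-.33,-.28,-.22): print(fo,W2w(v,knob(fo,0)),proj(cs,W2w(v,knob(fo,0))))
print('jar',onz(cw,(390,223),.055),'spool',onz(cw,(237,382),.042),'tumbler',onz(cs,(174,283),.16))
im=imaging.get_image('side')[:,:,::-1].copy()
for p in proj(cd,np.r_[W2w(v,B),W2w(v,[[-.055,.03,.094]]),W2w(v,knob(-.28,0))]): cv2.circle(im,tuple(int(i) for i in p.round()),3,(0,0,255),-1)
cv2.imwrite('pics/side2.png',im)
E
```

```text
[ 0.53707806 -0.03581515  0.18009079] [ 0.1 -0.1  0.3 -1.6  1.2 -0.1  1.8  0.9  1.3 -1.3  0.9  0.8 -2.7 -1.3
 -5.2 -2.3 -1.  -5.5 -0.  -2.6]
-0.33 [[ 0.49403973 -0.04365085  0.14771572]] [[234.74639405 195.62038666]]
-0.28 [[ 0.50037341 -0.04249772  0.14974248]] [[237.3645857  195.93216128]]
-0.22 [[ 0.50809352 -0.04109217  0.15174616]] [[240.62358966 196.54397659]]
jar [ 0.68855737 -0.00146719  0.055     ] spool [ 0.52711288 -0.1916831   0.042     ] tumbler [ 0.61848373 -0.23071645  0.16      ]
```

View pics/side2.png

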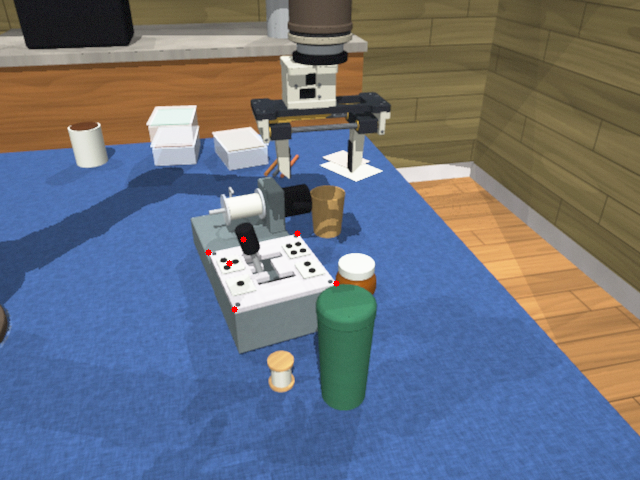

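The side overlay agrees: the corners and the knob at (247,238) fall within a few pixels. Tablet 3, at (229,264), is on the -x/+y side. Next I close the fingers, align to the winder yaw and go behind the knob (-x side).

Request:
jog_arm --moves '[{"fingers": 1,"xyz": [-1.5,-5,0],"angular": [0,0,-0.06]},{"fingers": 1,"xyz": [-3,-10,0],"angular": [0,0,-0.12]},{"fingers": 1,"xyz": [-4.5,-15,0],"angular": [0,0,-0.18]},{"fingers": 1,"xyz": [-5.5,-19.1,0],"angular": [0,0,-0.18]},{"fingers": 1,"xyz": [-5.5,-19.1,0],"angular": [0,0,-0.18]},{"fingers": 1,"xyz": [-5.5,-19.1,3],"angular": [0,0,-0.18]},{"fingers": 1,"xyz": [-5.5,-19.1,6],"angular": [0,0,-0.18]},{"fingers": 1,"xyz": [-5.5,-19.1,9],"angular": [0,0,-0.18]},{"fingers": 1,"xyz": [-5.5,-19.1,10.1],"angular": [0,0,-0.18]},{"fingers": 1,"xyz": [-5.5,-19.1,10.1],"angular": [0,0,-0.18]},{"fingers": 1,"xyz": [-5.5,-19.1,10.1],"angular": [0,0,-0.18]}]'

```text
clock: 1.58
position: [0.4349, -0.055, 0.1436]
ee_rot: [2.012, 2.411, 0.002]
force: [0.2, 0.4, 1.2]
width: 0.011
```

```bash
cat > st.py <<'E'
import sys
from h import *
s=arm.observe(); v=np.load('v.npy'); c,n=np.cos(v[2]),np.sin(v[2]); M=np.array([[c,n,0],[-n,c,0],[0,0,1]])
print('t',s['clock'],'winder-frame TCP',(M@(s['position']-[v[0],v[1],0])).round(4),'F',(M@s['force']).round(1),'w',s['width'],'toolx,y in W',(M@R.from_rotvec(s['ee_rot']).as_matrix())[:,:2].round(3).tolist())
if len(sys.argv)>2:
    im=imaging.get_image(sys.argv[1])[:,:,::-1]
    if sys.argv[1]=='side': im=cv2.resize(im[130:350,130:430],None,fx=2.4,fy=2.4)
    cv2.imwrite(f'pics/{sys.argv[2]}.png',im)
E
python3 st.py side s3
```

```text
t 1.575 winder-frame TCP [-0.1039 -0.0005  0.1436] F [0.3 0.3 1.2] w 0.010826989750020052 toolx,y in W [[0.0, 1.0], [1.0, -0.0], [-0.0, 0.002]]
```

View pics/s3.png

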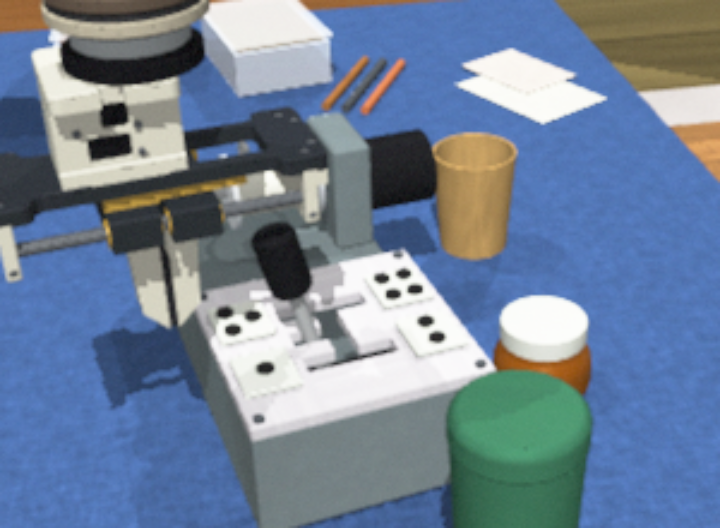

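The closed fingers are at (165,280) behind the knob at (280,260), and clear of it. I'll push towards +x.

Request:
jog_arm --moves '[{"fingers": 1,"xyz": [0,1.5,0],"angular": [0,0,0]},{"fingers": 1,"xyz": [0,3,0],"angular": [0,0,0]},{"fingers": 1,"xyz": [0,4,0],"angular": [0,0,0]},{"fingers": 1,"xyz": [0,5,0],"angular": [0,0,0]},{"fingers": 1,"xyz": [0,5.8,0],"angular": [0,0,0]},{"fingers": 1,"xyz": [0,6.3,0],"angular": [0,0,0]},{"fingers": 1,"xyz": [0,6.3,0],"angular": [0,0,0]}]'

```text
clock: 2.5
position: [0.4962, -0.0437, 0.1426]
ee_rot: [2.013, 2.412, 0.0]
force: [-1.0, -0.2, -0.5]
width: 0.002
```

```bash
python3 st.py side s4
```

```text
t 2.5 winder-frame TCP [-0.0416 -0.0004  0.1426] F [-1.   0.  -0.5] w 0.0018424116461341932 toolx,y in W [[0.0, 1.0], [1.0, -0.0], [-0.0, 0.0]]
```

View pics/s4.png

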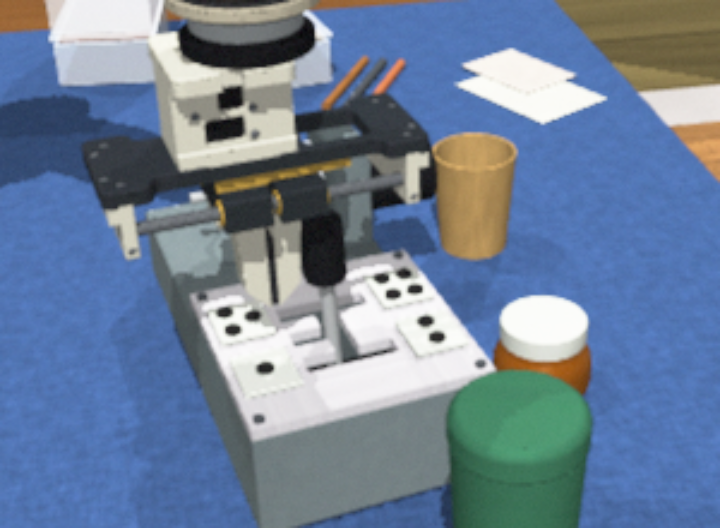

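The lever is nearly upright, with the knob at about (323,250) in the crop. I'll ease on until the slot wall is felt.

Request:
jog_arm --moves '[{"fingers": 1,"xyz": [0,0.3,0],"angular": [0,0,0]},{"fingers": 1,"xyz": [0,0.6,0],"angular": [0,0,0]},{"fingers": 1,"xyz": [0,0.6,0],"angular": [0,0,0]}]'

```text
clock: 2.92
position: [0.5021, -0.0426, 0.1428]
ee_rot: [2.013, 2.412, 0.0]
force: [-1.1, -0.1, 0.2]
width: 0.002
```

```bash
python3 st.py; python3 - <<'E'
from h import *
v=np.load('v.npy');cd=cam('side')
for f in(-.1,-.05,0,.05): print(f,((proj(cd,W2w(v,np.array([knob(f,0),knob(f,0,.157)])))-130)*2.4).round(0).tolist())
E
```

```text
t 2.925 winder-frame TCP [-0.0356 -0.0005  0.1428] F [-1.1  0.1  0.2] w 0.0020807907883159476 toolx,y in W [[0.0, 1.0], [1.0, -0.0], [-0.0, 0.0]]
-0.1 [[308.0, 247.0], [302.0, 217.0]]
-0.05 [[318.0, 244.0], [314.0, 214.0]]
0 [[328.0, 242.0], [326.0, 211.0]]
0.05 [[338.0, 240.0], [339.0, 209.0]]
```

Request:
jog_arm --moves '[{"fingers": 1,"xyz": [0,0.2,0],"angular": [0,0,0]},{"fingers": 1,"xyz": [0,0.4,0],"angular": [0,0,0]},{"fingers": 1,"xyz": [0,0.4,0],"angular": [0,0,0]}]'

```text
clock: 3.3
position: [0.506, -0.0419, 0.1427]
ee_rot: [2.013, 2.412, 0.0]
force: [-0.9, 0.0, 2.0]
width: 0.003
```

```bash
python3 st.py
```

```text
t 3.3 winder-frame TCP [-0.0316 -0.0004  0.1427] F [-0.9  0.2  2. ] w 0.003104603479021793 toolx,y in W [[0.0, 1.0], [1.0, -0.0], [-0.0, 0.0]]
```

Request:
jog_arm --moves '[{"fingers": 1,"xyz": [0,0.2,0],"angular": [0,0,0]},{"fingers": 1,"xyz": [0,0.2,0],"angular": [0,0,0]}]'

```text
clock: 3.55
position: [0.508, -0.0415, 0.1427]
ee_rot: [2.013, 2.412, 0.0]
force: [-0.4, 0.5, 0.5]
width: 0.004
```

```bash
python3 st.py side s5
```

```text
t 3.55 winder-frame TCP [-0.0297 -0.0004  0.1427] F [-0.3  0.5  0.5] w 0.004015911274793933 toolx,y in W [[0.0, 1.0], [1.0, -0.0], [-0.0, 0.0]]
```

View pics/s5.png

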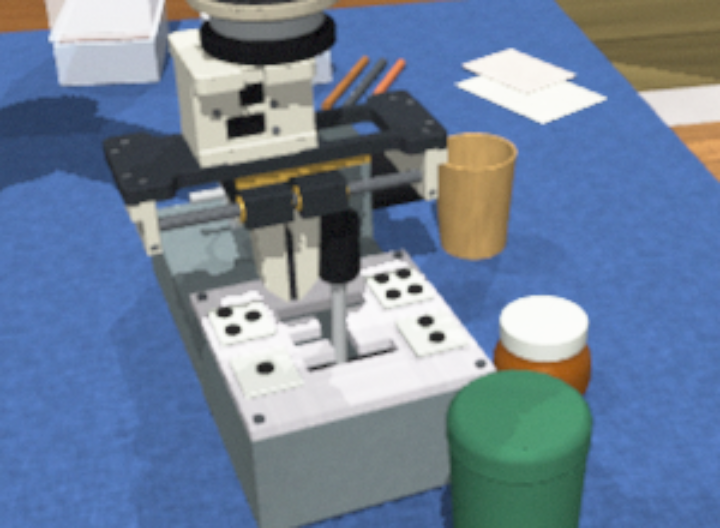

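The knob is at (340,248), so fore is about +0.05. The lever is out of the parking slot and against the far wall of the cross slot. Now I go round to the -y side.

Request:
jog_arm --moves '[{"fingers": 1,"xyz": [0,-3,0],"angular": [0,0,0]},{"fingers": 1,"xyz": [0,-6,0],"angular": [0,0,0]},{"fingers": 1,"xyz": [-4,-6,0],"angular": [0,0,0]},{"fingers": 1,"xyz": [-6.5,-5,0],"angular": [0,0,0]},{"fingers": 1,"xyz": [-6.5,-1,0],"angular": [0,0,0]},{"fingers": 1,"xyz": [-6.5,3.3,0],"angular": [0,0,0]},{"fingers": 1,"xyz": [-6.5,3.3,0],"angular": [0,0,0]},{"fingers": 1,"xyz": [-5,3.3,0],"angular": [0,0,0]},{"fingers": 1,"xyz": [-3.5,3.3,0],"angular": [0,0,0]},{"fingers": 1,"xyz": [-2.5,3.3,0],"angular": [0,0,0]},{"fingers": 1,"xyz": [-1.5,3.3,0.3],"angular": [0,0,0]},{"fingers": 1,"xyz": [-1.0,3.3,0.5],"angular": [0,0,0]}]'

```text
clock: 5.1
position: [0.5418, -0.0449, 0.1377]
ee_rot: [2.012, 2.412, 0.0]
force: [-0.4, -1.0, 0.5]
width: 0.003
```

```bash
python3 st.py side s6
```

```text
t 5.1 winder-frame TCP [ 0.003  -0.0098  0.1377] F [-0.5 -0.9  0.5] w 0.002705742610388571 toolx,y in W [[-0.0, 1.0], [1.0, 0.0], [-0.0, 0.0]]
```

View pics/s6.png

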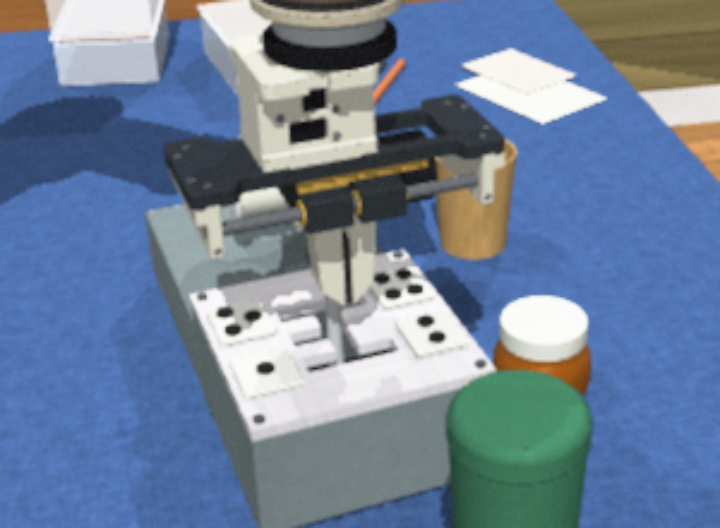

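The fingers, at (345,265), now hide the knob and are pushing it towards +y.

Request:
jog_arm --moves '[{"fingers": 1,"xyz": [0.8,0,0.2],"angular": [0,0,0]},{"fingers": 1,"xyz": [1.6,0,0.4],"angular": [0,0,0]},{"fingers": 1,"xyz": [2.3,0,0.5],"angular": [0,0,0]},{"fingers": 1,"xyz": [2.8,0,0.5],"angular": [0,0,0]},{"fingers": 1,"xyz": [2.8,0,0.5],"angular": [0,0,0]}]'

```text
clock: 5.78
position: [0.5369, -0.0173, 0.1327]
ee_rot: [-2.012, -2.413, -0.0]
force: [-1.0, -0.2, 0.0]
width: 0.005
```

```bash
python3 st.py scene c7; python3 - <<'E'
import cv2
im=cv2.imread('pics/c7.png');cv2.imwrite('pics/c7c.png',cv2.resize(im[130:310,160:420],None,fx=3,fy=3))
E
```

```text
t 5.775 winder-frame TCP [0.0031 0.0182 0.1327] F [-1. -0.  0.] w 0.005413915114518257 toolx,y in W [[-0.001, 1.0], [1.0, 0.001], [0.0, -0.0]]
```

View pics/c7c.png

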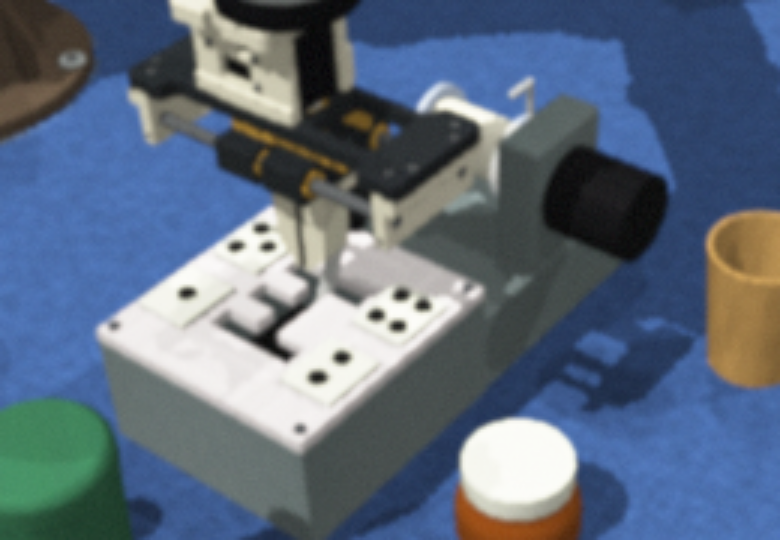

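The shaft is at (330,270) in the crop, near the +y end. I'll push on until the end of the slot is felt.

Request:
jog_arm --moves '[{"fingers": 1,"xyz": [0.3,0,0],"angular": [0,0,0]},{"fingers": 1,"xyz": [0.5,0,0],"angular": [0,0,0]},{"fingers": 1,"xyz": [0.5,0,0],"angular": [0,0,0]}]'

```text
clock: 6.2
position: [0.5361, -0.0129, 0.1327]
ee_rot: [-2.013, -2.412, 0.0]
force: [0.7, -0.3, -0.6]
width: 0.007
```

```bash
python3 st.py
```

```text
t 6.2 winder-frame TCP [0.0031 0.0227 0.1327] F [ 0.7 -0.4 -0.6] w 0.006811017852980311 toolx,y in W [[0.0, 1.0], [1.0, -0.0], [0.0, -0.0]]
```

Request:
jog_arm --moves '[{"fingers": 1,"xyz": [0.3,0,0],"angular": [0,0,0]},{"fingers": 1,"xyz": [0.3,0,0],"angular": [0,0,0]}]'

```text
clock: 6.45
position: [0.5355, -0.0103, 0.1326]
ee_rot: [2.013, 2.412, -0.001]
force: [0.6, -2.7, -2.8]
width: 0.004
```

```bash
python3 st.py side s8
```

```text
t 6.45 winder-frame TCP [0.0031 0.0253 0.1326] F [ 0.1 -2.7 -2.8] w 0.004152185504737522 toolx,y in W [[0.0, 1.0], [1.0, -0.0], [-0.0, -0.0]]
```

View pics/s8.png

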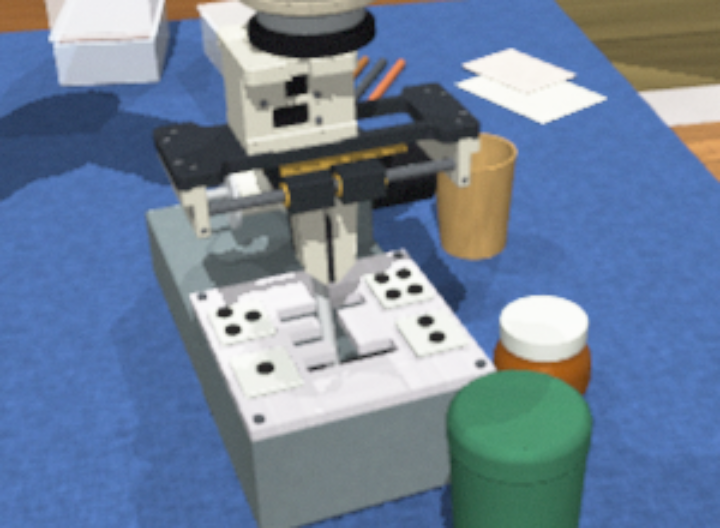

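Fy is -2.7 N and the shaft is at the +y end, so the lever lines up with the gear slot. I back off and go round to the +x side.

Request:
jog_arm --moves '[{"fingers": 1,"xyz": [-1.5,0,0],"angular": [0,0,0]},{"fingers": 1,"xyz": [-3.5,0,0],"angular": [0,0,0]},{"fingers": 1,"xyz": [-3.5,4,0],"angular": [0,0,0]},{"fingers": 1,"xyz": [-2,6.5,0],"angular": [0,0,0]},{"fingers": 1,"xyz": [1,6.5,0],"angular": [0,0,0]},{"fingers": 1,"xyz": [2.3,6.5,0.4],"angular": [0,0,0]},{"fingers": 1,"xyz": [2.3,6.5,0.5],"angular": [0,0,0]},{"fingers": 1,"xyz": [2.3,5,0.5],"angular": [0,0,0]}]'

```text
clock: 7.5
position: [0.5812, 0.02, 0.1276]
ee_rot: [2.013, 2.41, -0.0]
force: [-0.6, 0.0, 0.1]
width: 0.001
```

```bash
python3 st.py side s9
```

```text
t 7.5 winder-frame TCP [0.0534 0.047  0.1276] F [-0.6  0.1  0.1] w 0.0008370148470829273 toolx,y in W [[0.001, 1.0], [1.0, -0.001], [-0.001, 0.0]]
```

View pics/s9.png

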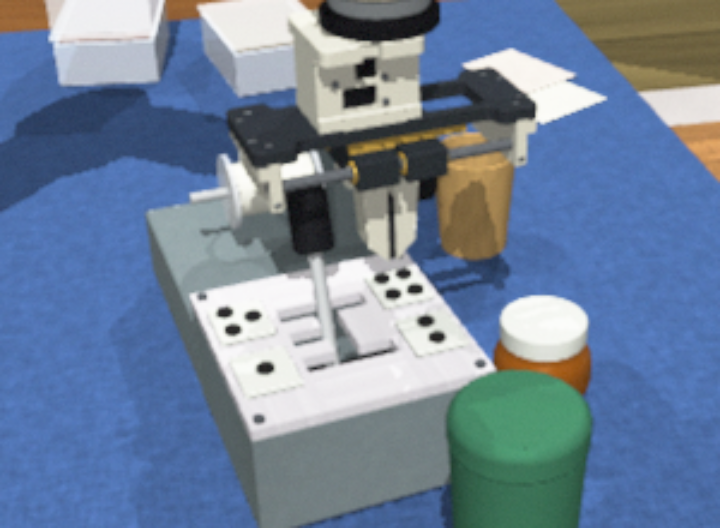

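The knob is at (310,215), leaning to the +y end, and the fingers at (390,225) are on its +x side. I'll push towards -x.

Request:
jog_arm --moves '[{"fingers": 1,"xyz": [0.1,-1,0],"angular": [0,0,0]},{"fingers": 1,"xyz": [0.1,-2,0],"angular": [0,0,0]},{"fingers": 1,"xyz": [0.1,-3,0],"angular": [0,0,0]},{"fingers": 1,"xyz": [0.1,-3.8,0],"angular": [0,0,0]},{"fingers": 1,"xyz": [0.1,-4.5,0],"angular": [0,0,0]},{"fingers": 1,"xyz": [0.1,-4.5,0],"angular": [0,0,0]}]'

```text
clock: 8.3
position: [0.5354, 0.0142, 0.1276]
ee_rot: [-2.013, -2.411, 0.001]
force: [1.3, 0.3, 1.0]
width: 0.002
```

```bash
python3 st.py side s10;  python3 - <<'E'
from h import *
v=np.load('v.npy');cd=cam('side')
for f in(-.15,-.25,-.32): print(f,((proj(cd,W2w(v,np.array([knob(f,.43),knob(f,.43,.157)])))-130)*2.4).round(0).tolist())
E
```

```text
t 8.3 winder-frame TCP [0.0073 0.0495 0.1276] F [1.3 0.  1. ] w 0.001996278142564963 toolx,y in W [[0.0, 1.0], [1.0, -0.0], [-0.0, -0.001]]
-0.15 [[276.0, 226.0], [266.0, 195.0]]
-0.25 [[259.0, 233.0], [246.0, 203.0]]
-0.32 [[247.0, 239.0], [232.0, 209.0]]
```

View pics/s10.png

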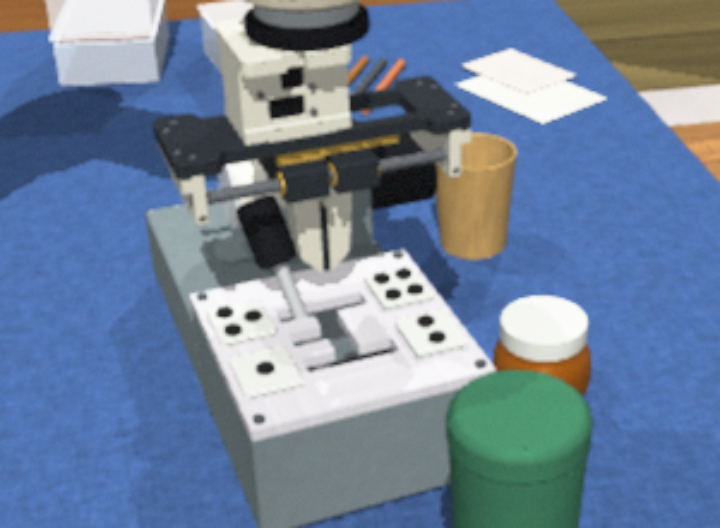

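The knob is at (267,232), so fore is about -0.22. It needs roughly 10–12 mm more.

Request:
jog_arm --moves '[{"fingers": 1,"xyz": [0,-0.4,0],"angular": [0,0,0]},{"fingers": 1,"xyz": [0,-0.8,0],"angular": [0,0,0]},{"fingers": 1,"xyz": [0,-0.8,0],"angular": [0,0,0]}]'

```text
clock: 8.72
position: [0.5278, 0.0129, 0.1276]
ee_rot: [-2.013, -2.412, 0.001]
force: [0.1, 0.3, 0.1]
width: 0.006
```

```bash
python3 st.py
```

```text
t 8.725 winder-frame TCP [-0.0004  0.0496  0.1276] F [0.2 0.3 0.1] w 0.005715984756870002 toolx,y in W [[0.0, 1.0], [1.0, -0.0], [0.0, -0.001]]
```

Request:
jog_arm --moves '[{"fingers": 1,"xyz": [0,-0.3,0],"angular": [0,0,0]},{"fingers": 1,"xyz": [0,-0.3,0],"angular": [0,0,0]}]'

```text
clock: 8.98
position: [0.5251, 0.0124, 0.1277]
ee_rot: [-2.013, -2.412, 0.0]
force: [-0.0, 0.2, 0.0]
width: 0.005
```

```bash
python3 st.py side s11
```

```text
t 8.975 winder-frame TCP [-0.0031  0.0496  0.1277] F [0.  0.2 0. ] w 0.004725078434579994 toolx,y in W [[0.0, 1.0], [1.0, -0.0], [0.0, -0.0]]
```

View pics/s11.png

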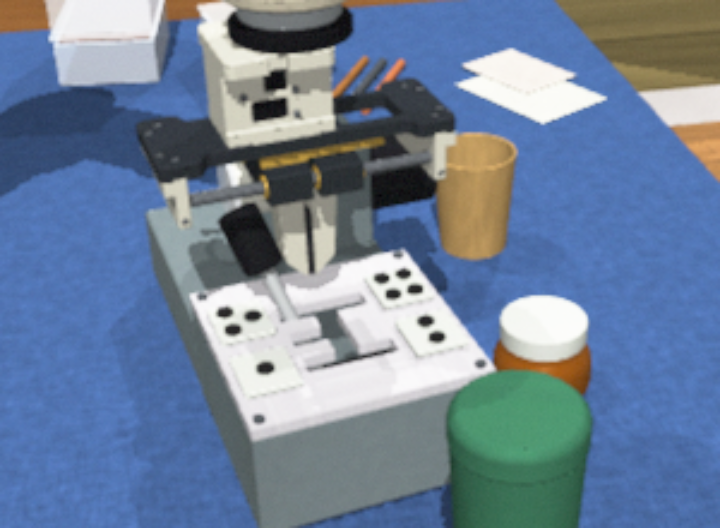

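The knob is at (250,240), so fore is about -0.30. I've now viewed 12 pictures, so I'll use force to find the stop.

Request:
jog_arm --moves '[{"fingers": 1,"xyz": [0,-0.2,0],"angular": [0,0,0]},{"fingers": 1,"xyz": [0,-0.2,0],"angular": [0,0,0]}]'

```text
clock: 9.28
position: [0.5233, 0.012, 0.1277]
ee_rot: [2.013, 2.412, -0.0]
force: [1.4, 0.1, -1.2]
width: 0.005
```

```bash
python3 st.py
```

```text
t 9.275 winder-frame TCP [-0.005   0.0495  0.1277] F [ 1.4 -0.2 -1.2] w 0.004948495070886341 toolx,y in W [[0.0, 1.0], [1.0, -0.0], [-0.0, -0.0]]
```

Request:
jog_arm --moves '[{"fingers": 1,"xyz": [0,-0.2,0],"angular": [0,0,0]},{"fingers": 1,"xyz": [0,-0.2,0],"angular": [0,0,0]}]'

```text
clock: 9.52
position: [0.5217, 0.0117, 0.1278]
ee_rot: [2.013, 2.412, 0.001]
force: [2.6, -0.3, -0.4]
width: 0.005
```

```bash
python3 st.py
```

```text
t 9.525 winder-frame TCP [-0.0067  0.0495  0.1278] F [ 2.5 -0.7 -0.4] w 0.0051149176389021864 toolx,y in W [[0.0, 1.0], [1.0, -0.0], [-0.0, 0.001]]
```

Request:
jog_arm --moves '[{"fingers": 1,"xyz": [0,-0.2,0],"angular": [0,0,0]},{"fingers": 1,"xyz": [0,-0.2,0],"angular": [0,0,0]}]'

```text
clock: 9.78
position: [0.5207, 0.0116, 0.1282]
ee_rot: [2.012, 2.411, 0.003]
force: [4.5, 1.9, -1.4]
width: 0.004
```

```bash
python3 st.py
```

```text
t 9.775 winder-frame TCP [-0.0076  0.0496  0.1282] F [ 4.8  1.1 -1.4] w 0.004418905747653499 toolx,y in W [[0.0, 1.0], [1.0, -0.0], [-0.0, 0.003]]
```

The motion has stalled with the force at 4.8 N, so the lever is home. I withdraw along +x, then up.

Request:
jog_arm --moves '[{"fingers": 1,"xyz": [0,1.5,0],"angular": [0,0,0]},{"fingers": 1,"xyz": [0,4,0],"angular": [0,0,0]},{"fingers": 1,"xyz": [0,6,0],"angular": [0,0,0]},{"fingers": 1,"xyz": [0,6,-4],"angular": [0,0,0]},{"fingers": 1,"xyz": [0,6,-9],"angular": [0,0,0]},{"fingers": 1,"xyz": [0,6,-12],"angular": [0,0,0]},{"fingers": 1,"xyz": [0,6,-12],"angular": [0,0,0]},{"fingers": 1,"xyz": [0,6,-12],"angular": [0,0,0]}]'

```text
clock: 10.78
position: [0.5782, 0.0222, 0.2469]
ee_rot: [-2.012, -2.411, 0.002]
force: [0.3, -0.1, -0.1]
width: 0.007
```

```bash
python3 st.py; python3 - <<'E'
from h import *
v=np.load('v.npy')
obs=[]; 
for n in('side','scene'):
    c=cam(n); im=imaging.get_image(n); cv2.imwrite(f'pics/{n}_end.png',im[:,:,::-1])
    for k in [(-.32,.43),(-.25,.43),(-.32,.34)]:
        print(n,k,proj(c,W2w(v,knob(*k)))[0].round(1))
    p=proj(c,W2w(v,knob(-.3,.42)))[0].astype(int); x0,y0=p-30
    m=(im[y0:y0+60,x0:x0+60].max(2)<50).astype(np.uint8)
    _,L,st,ce=cv2.connectedComponentsWithStats(m)
    for i in range(1,len(st)):
        if st[i,4]>40: print('dark',st[i].tolist(),(ce[i]+[x0,y0]).round(1))
E
```

```text
t 10.775 winder-frame TCP [0.0508 0.0497 0.2469] F [ 0.3 -0.1 -0.1] w 0.006780312500634284 toolx,y in W [[0.0, 1.0], [1.0, -0.0], [0.0, -0.002]]
side (-0.32, 0.43) [233.  229.6]
side (-0.25, 0.43) [237.9 227.1]
side (-0.32, 0.34) [233.7 230.7]
dark [15, 18, 26, 30, 444] [231.8 230.7]
scene (-0.32, 0.43) [258.8 186.9]
scene (-0.25, 0.43) [262.6 187.2]
scene (-0.32, 0.34) [253.8 187.6]
dark [22, 20, 15, 24, 305] [258.1 187.5]
```

The knob blob is at (231.8,230.7) in the side view and (258.1,187.5) in the scene view. Both match fore -0.32 / side +0.43 within about 1.6 px. The lever is home and the fingers are clear of it.

```bash
python3 -c "
from cell import job
print(job.sign_off())"
```

```text
the job is handed in; nothing more can be done
None
```

The lever is in third gear, and I handed the job in at about 11 s. The three-stud tablet marks the -x/+y slot. I pushed the lever with closed fingers out of the parking slot (+x), along the cross slot to its +y end, then -x until it stalled at about 4.8 N. After that I withdrew the fingers to the side and up.

**Lever position:** after release, the knob's pixel position in the side and scene cameras matched fully home (fore -0.32, side +0.43) to within about 1.6 px. That check was by image code only, because I had used up my 12 picture views. It also cannot see lift directly. The largest upward push I read was about 2.8 N, against a spring of 8 N or more.

**Robot and loose items:** the force on the tool was about zero at the end. I did not measure the tumbler, spool, jar or cup again. The planned path stayed clear of them. The tumbler, jar and cup were in the same place in every side view up to the last push, but the spool was outside those crops.

**Disagreement:** the winder pose fit was off by up to about 5 px at some scene-camera corners. The wrist-camera points fitted within 2 px.

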